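Set the stop screw of a height gauge to a setting block

ROBOT

A 6-joint arm with a two-finger parallel gripper is mounted at the origin on the work surface. World frame = base frame: x ahead of the robot, y to its left, z up, the work surface at z = 0. Lengths are in mm, angles in rad, forces in N, time in s.
With the tool pointing down it reaches from about 350 to 975 mm from the base axis. Payload 7.1 kg.
Tool frame: the origin (TCP) lies midway between the tips of the shut fingers; the grasp point (between the pads) lies 19 mm behind it (ctrl.tcp_to_grasp is the distance from the TCP to the grasp point, in mm); z points along the fingers, y is the line along which they close (so a half turn about z gives the same grasp; the last joint's range is limited). The gripper opens to 88 mm and grips with 3 to 60 N. Pads are 20 mm wide; open, the fingers measure 115 mm over their backs; the gripper's body (75 mm by 178 mm) begins 61 mm behind the grasp point.
Start: joints at [-1.367, 0.423, 1.63, -0, 1.089, -0.019], TCP at [138.12, -609.531, 222.675] pointing down, gripper open.
Joint ranges: [-3, 3], [-0.9, 2.11], [0.09, 2.58], [-1.31, 4.45], [0.11, 2.69], [-2.54, 2.54]. Speed limits (rad/s): [2.39, 2.39, 3.01, 3.14, 3.14, 3.14].

INTERFACE

Orientations are given as a rotation vector (axis times angle).
In Python, from workcell import get_obs, cams, ticket, boxes_of, ctrl gives the robot as it stands.
- The arm moves only by the shell command python3 -m creep 'ROWS' [OPENING]. ROWS is JSON, one flat list of numbers, 4 for each row, row after row: the shift along the world's x, y, z in m, then the turn about the world's z in rad. In form: [tx, ty, tz, spin, tx, ty, tz, spin, ...]. A call has 1 to 10 rows; each row is the pose to reach, as a shift and turn from the pose commanded when the call began; what a row does not reach only later rows make up. A row lasts 1/12 s, in which the tool goes at most 41.7 mm and 7.16 degrees, less where a joint would pass 70% of its speed; a pose out of reach is approached as far as the arm can. A call with a gripper value outside its range is refused whole. OPENING is the opening, from 0 (shut) to 1 (fully open), set as the call begins (- or left out, the last holds). The fingers move at their own pace and stop on an object; the grip force is fixed at half the most. Time passes only in rows, so rows that repeat a pose let the fingers close. It gives the time, the measured TCP pose, the force, the opening and the grip force at its end, in the units of the state.
- get_obs(): the state, without advancing time (a new reading comes with each control period).
- cams.get_image(name): name is "scene" or "top" or "wrist"; returns (picture, depth): 480x640x3 uint8, red, green, blue; 480x640 float32, mm along the optical axis (not along the pixel's ray), 0 where there is no reading.
- cams.get_calibration(name): a dict with "mtx" (3x3 intrinsics, pixels), "D" ([k1, k2, p1, p2, k3] as OpenCV has them; the pictures are not rectified), "R" (3x3) and "t" (3): a world point X has camera coordinates R X + t; the wrist camera has in their place "mount" (4x4, takes a point from camera to tool coordinates, whose origin is the TCP and whose axes are the flange's). Camera axes: x right, y down, z forward; pixel columns grow to the right and rows downward; lengths in mm; the calibration is good to about 2 mm. A picture is of the moment at which its call begins: read the wrist's pose just before it. get_calibration takes no time and is no camera call.
- ticket.close_job(): hands the job in; it is judged then, once.
Trained networks look in the newest picture that a camera, given by its name, has taken for a name from the list of things; names that differ only in an ending like _2 or _b are one class to them, and where a whole thing is asked for, a point or a joint stands for the part that bears it (a point fixed in the world has none). Each returns a list of dicts, best first, with "score" (0 to 1); they miss things now and then, are a little off and sometimes report something else, mostly with a low value. They report only what shows in the picture. A call takes as long as a camera call. They do not tell look-alikes from the thing itself.
- boxes_of(camera, target): "centre" ([column, row] in pixels, amid what is visible of it).
The state is a dict: "t": time; "qpos": joint angles; "qvel": joint speeds; "joint_torque": joint torques, N m; "ee_pos": TCP position; "orientation": TCP orientation; "ft_force": force on the tool from outside, world axes, zero at the start; "moment": the same for the moment, N m; "width": finger opening in mm; "grasp_force": force on a finger pad.
Only numpy, scipy, OpenCV 4.12 (cv2) and the standard library are available. Lean on these libraries where they do the work, as an engineer would, in place of code of your own. Each camera call takes 0.05 s, during which the arm holds its last target. There are 200 camera calls.

TASK

Set the stop screw of the height gauge to the long setting block: slide the block along the granite in under the screw, turn the screw down with the T-handle screwdriver until the block just drags beneath it, a light but definite resistance, and stand the screwdriver back in its block. Then grip the block's free end and draw it out through that drag until it is quite clear of the screw, and leave it lying flat. Never pinch the block hard under the screw, and do not disturb the other things on the bench.

Things in the scene. Friction and masses are not known exactly. Their poses are not given: they have to be found in the camera images.
- gauge: Height gauge, fixed: black granite base 265 x 110 mm, flat top 30 mm above the bench; ivory column 114 mm high at one end. Origin on the bench under the screw's axis; z up; x runs along the base from its free end (x = -170 mm) through the screw (x = 0) to the column (near face at x = 65 mm).
- head: Steel head of the gauge, 40 x 38 mm, 74 to 102 mm above the bench; carries the stop screw. Two leaf springs from the column let it give straight up or down, 1 mm for each 30 N. Brass collar on it round the screw's top: 17 mm bore, 27 mm outside, rim 113 mm above the bench. Past first touch, the screw's push on the block grows by about 1 N per 0.1 mm of travel. Origin as the gauge's.
- screw: Upright steel stop screw with a slot 4.6 mm wide, 6 mm deep, 16 mm long, sunk in the brass collar; its rounded tip, about 5 cm lower, hangs over the granite. Origin: centre of the slot's mouth; z up; x along the slot. Clockwise from above lowers it 4 mm a turn; it stays where left; takes 0.06 N m. At the start the long block passes under its tip with a little room, up to 2 mm.
- block_center (a point): Centre of the long setting block: plain steel, 120 mm long (its x), 20 mm wide (y), 25 mm high (z), 0.46 kg. It starts on the granite's free end, roughly along the base, short of the screw. In place, its centre is 20 to 40 mm from the screw's axis towards the free end, so that its far end is 20 to 40 mm past the axis.
- driver_grip (a point): Centre of the screwdriver's black crossbar, 70 mm long (its x), 18 wide (y), 20 high (z). It stands upright in the wooden block; 0.13 kg. The blade's tip is 115 mm straight below this point; blade 13 mm wide (along x), 2.5 mm thick; 9 mm shank; a 24 mm shoulder, its underside 35 mm below this point, rests on the wood.
- stand_hole (a point): Centre of the hole's mouth on top of the screwdriver's wooden block, 85 mm above the bench. The block is 70 x 70 mm, fixed, with one 18 mm hole straight down through it, to the left or the right of the gauge.
- tray: Red plastic tray of springs, 130 x 90 x 28 mm, fixed; origin under its centre. Leave it alone.
- ring_gauge: Dark steel ring gauge lying flat, 60 mm across with a 28 mm bore, 20 mm high; origin under its centre. Leave it alone.
- spare_block: Short steel block 60 x 20 x 20 mm, not the one to use; origin under its centre. Leave it alone.
- oil_bottle: Small white oil bottle, 38 mm across, 75 mm high; origin under its centre. Leave it alone.
Not all that is in view belongs to the job. There is more than one size of the part that bears driver_grip; the job needs the smallest. Of the things shaped like the part that bears stand_hole, the wooden one is meant.

How it is judged:
By the outcome, as a careful person would: the job done as asked, in the order asked, and still so for the second after the job is handed in, with the robot touching nothing.
It also fails if it takes over 72 s, if anything falls off the work surface, if the arm or the gripper's body presses on something with over 40 N, if the wrist force passes 120 N, or if a joint passes its speed limit or range.

## Working session

There is one attempt and no reset: what is moved stays moved. The work goes in short steps, Python scripts to look and compute and a shell command to move; the robot and the scene stay as the last step left them, time stands still between calls to the robot, and variables do not carry over. Pictures are saved under pics/ and viewed, at most 10 in all, crops included, and the job is handed in when it is done.

```bash
ls; mkdir -p pics
cat > h.py <<'E'
import numpy as np, cv2
from workcell import get_obs, cams, ticket, boxes_of, ctrl
from scipy.spatial.transform import Rotation as Rn
def ext(name,obs=None):
    c=cams.get_calibration(name)
    if 'R' in c: return c['mtx'],np.array(c['D']),np.array(c['R']),np.array(c['t']).ravel()
    T=np.eye(4);T[:3,:3]=Rn.from_rotvec(obs['orientation']).as_matrix();T[:3,3]=obs['ee_pos']
    W=np.linalg.inv(T@np.array(c['mount']));return c['mtx'],np.array(c['D']),W[:3,:3],W[:3,3]
def ray(E,px):
    K,D,R,t=E
    p=cv2.undistortPoints(np.array(px,float).reshape(-1,1,2),np.array(K),D).reshape(-1,2)
    return np.c_[p,np.ones(len(p))]
def at_depth(E,px,d):
    return (ray(E,px)*np.array(d,float).reshape(-1,1)-E[3])@E[2]
def at_z(E,px,z):
    r=ray(E,px)@E[2]; c=-E[2].T@E[3]
    return c+r*((z-c[2])/r[:,2])[:,None]
def proj(E,X):
    K,D,R,t=E
    return cv2.projectPoints(np.array(X,float).reshape(-1,1,3),cv2.Rodrigues(R)[0],t,np.array(K),D)[0].reshape(-1,2)
def snap(name):
    o=get_obs(); im,d=cams.get_image(name); return im,d,ext(name,o)
def save(n,im): cv2.imwrite('pics/'+n,im[:,:,::-1])
E
python3 - <<'E'
from h import *
print(get_obs()['t'])
for n in('top','scene'):
    im,d,E=snap(n); save(n+'0.png',im); np.savez('pics/%s0.npz'%n,im=im,d=d)
    print(n,'cam at',-E[2].T@E[3])
    for t in('gauge','head','screw','block_center','driver_grip','stand_hole','tray','ring_gauge','spare_block','oil_bottle'):
        for b in boxes_of(n,t)[:4]:
            c=b['centre']; u,v=[int(round(x)) for x in c]
            dd=np.median(d[max(v-1,0):v+2,max(u-1,0):u+2])
            print(t,round(b['score'],2),np.round(c),np.round(at_depth(E,[c],[dd])[0]) if dd>0 else None)
print(get_obs()['t'])
E
```

```text
pics
0.0
top cam at [ 417.71657363  -38.60591263 1048.16160829]
gauge 0.8 [320. 245.] [595. -25.  28.]
head 0.72 [321. 224.] [624. -29. 108.]
block_center 0.77 [314. 271.] [532. -15.  53.]
driver_grip 0.97 [492. 252.] [ 560. -363.  161.]
driver_grip 0.95 [431. 280.] [ 508. -249.  127.]
driver_grip 0.82 [438. 341.] [ 390. -252.  161.]
stand_hole 0.9 [418. 283.] [ 504. -232.   84.]
stand_hole 0.81 [486. 326.] [ 416. -372.   81.]
tray 0.6 [193. 289.] [495. 261.   3.]
tray 0.6 [322. 223.] [625. -31. 111.]
ring_gauge 0.84 [204. 193.] [723. 248.  -2.]
spare_block 0.59 [405. 224.] [ 645. -217.   19.]
oil_bottle 0.57 [431. 169.] [ 764. -275.   53.]
scene cam at [ 870.80200125 -574.73213361  739.67985001]
gauge 0.85 [359. 280.] [614. -34.  30.]
block_center 0.95 [326. 250.] [529. -15.  55.]
driver_grip 0.88 [187. 282.] [ 397. -256.  127.]
driver_grip 0.87 [216. 383.] [ 579. -390.  161.]
driver_grip 0.66 [239. 312.] [ 512. -260.  122.]
stand_hole 0.87 [251. 339.] [ 540. -273.   86.]
stand_hole 0.82 [160. 367.] [ 446. -389.   85.]
tray 0.77 [371. 189.] [494. 258.   2.]
ring_gauge 0.46 [328. 364.] [ 650. -218.   20.]
spare_block 0.56 [328. 363.] [ 650. -217.   19.]
oil_bottle 0.7 [363. 276.] [616. -21.  30.]
oil_bottle 0.56 [373. 425.] [ 772. -291.   53.]
oil_bottle 0.51 [328. 363.] [ 650. -217.   19.]
1.1
```

View pics/top0.png

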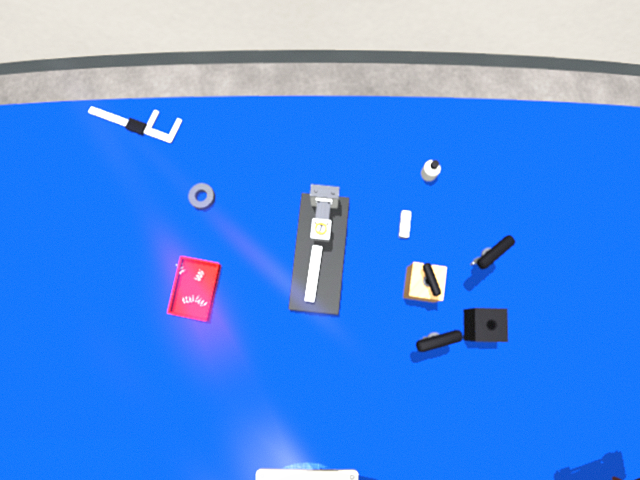

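View pics/scene0.png

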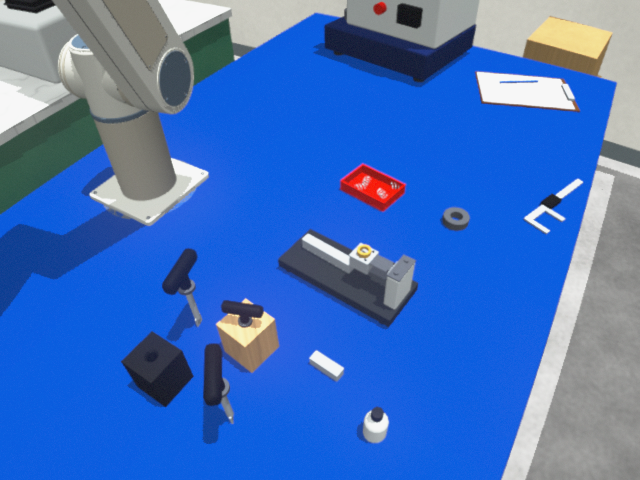

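The top view shows three T-drivers: (494,252) and (439,341), both standing loose with larger bars at z≈161, and (432,279) in the wooden block. The last has its bar top at about 127–130, as expected, so it is the smallest. The wooden block is at (425,283); the black one at (486,325) is a look-alike. The long block at (314,273) lies on the granite, and the collar is at (321,229).

Run:
```python
from h import *
for n in('top','scene'):
    z=np.load(f'pics/{n}0.npz');im,d=z['im'],z['d'];E=ext(n)
    vv,uu=np.mgrid[0:480,0:640]
    P=at_depth(E,np.c_[uu.ravel(),vv.ravel()],d.ravel()).reshape(480,640,3)
    def seg(nm,xr,yr,zr,col=None):
        m=(d>0)
        for k,r in enumerate((xr,yr,zr)): m&=(P[...,k]>r[0])&(P[...,k]<r[1])
        if col is not None: m&=col
        p=P[m]
        if len(p)<10: print(nm,len(p));return
        r=cv2.minAreaRect(p[:,:2].astype(np.float32))
        print(n,nm,len(p),'mean',p.mean(0).round(1),'rect',np.round(r[0],1),np.round(r[1],1),round(r[2],1))
    g=im.astype(int); dark=g.max(2)<90
    seg('granite',(440,720),(-110,60),(22,38))
    seg('block',(440,600),(-60,40),(48,62))
    seg('head',(590,660),(-70,20),(92,118))
    seg('col',(660,740),(-90,40),(105,122))
    seg('bar',(440,580),(-310,-190),(115,140),dark)
    seg('wood',(440,600),(-310,-180),(75,95))
save_im=np.load('pics/scene0.npz')['im'][230:430,140:300]
a=cv2.resize(save_im,None,fx=3,fy=3,interpolation=cv2.INTER_CUBIC)
save('crop1.png',a[:600])
print(cams.get_calibration('wrist')); print(get_obs()['orientation'],get_obs()['ft_force'],get_obs()['moment'],ctrl.tcp_to_grasp)
```

```text
top granite 4433 mean [562.9 -24.5  28.4] rect [578.  -24.4] [110.3 265.7] 84.6
top block 522 mean [527.5 -12.1  53.4] rect [528.1 -12.1] [ 19.9 120. ] 82.3
top head 507 mean [623.9 -28.8 101.6] rect [627.4 -29. ] [37.9 65.5] 84.7
top col 368 mean [692.2 -35.2 112.3] rect [691.8 -35.2] [60.  30.7] 82.6
top bar 217 mean [ 509.6 -248.4  127.4] rect [ 508.9 -249. ] [63.9 15.4] 18.4
top wood 815 mean [ 508.1 -246.6   83.8] rect [ 509.7 -251. ] [72.1 68.8] 81.5
scene granite 3918 mean [579.1 -42.6  30.1] rect [579.2 -24.5] [114.  265.2] 84.3
scene block 522 mean [529.3 -13.   54.5] rect [530.  -11.3] [ 23.7 119.6] 83.8
scene head 552 mean [626.4 -31.9 103.2] rect [628.5 -28.8] [41.4 64.1] 84.0
scene col 459 mean [694.5 -38.4 113.5] rect [691.7 -34.6] [62.8 30.6] 85.0
scene bar 452 mean [ 514.  -254.1  126.7] rect [ 512.8 -252.1] [66.8 15.5] 20.1
scene wood 1237 mean [ 517.3 -260.4   84.6] rect [ 510.6 -250.9] [72.7 72.6] 80.9
{'mtx': array([[388.88312774,   0.        , 312.46981708],
       [  0.        , 388.88312774, 244.13777994],
       [  0.        ,   0.        ,   1.        ]]), 'D': array([-0.02722593,  0.        ,  0.        ,  0.        ,  0.        ]), 'mount': array([[-5.74980182e-05, -9.66843863e-01, -2.55368247e-01,
         6.99902130e+01],
       [ 9.99999277e-01, -3.62229282e-04,  1.14627087e-03,
         1.34785765e-01],
       [-1.20076681e-03, -2.55367996e-01,  9.66843185e-01,
        -1.62676694e+02],
       [ 0.00000000e+00,  0.00000000e+00,  0.00000000e+00,
         1.00000000e+00]])}
[ 3.12209662e+00  3.49289299e-01 -1.56448153e-05] [-0.14053924  1.07201231 -0.33621585] [-0.07324581 -0.03295607  0.02490792] 18.700000000000003
```

View pics/crop1.png

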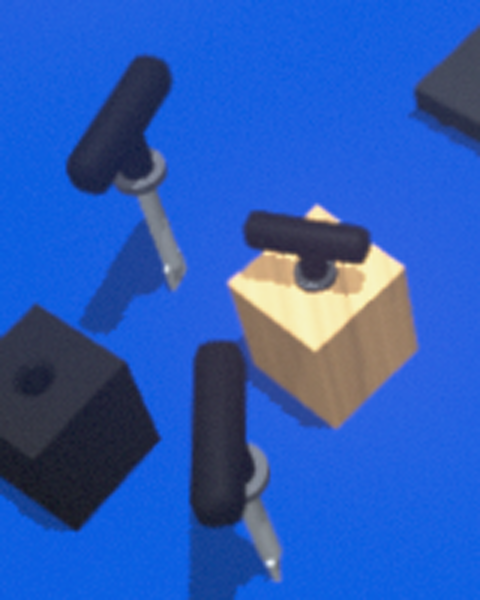

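The crop confirms it: the driver in the wooden block has the smaller bar, and the two loose ones are bigger. Next I move over the gauge, turning the tool so that the wrist camera is on the free-end side.

```bash
python3 -m creep '[0.422,0.591,0,2.796,0.422,0.591,0,2.796,0.422,0.591,0,2.796,0.422,0.591,0,2.796,0.422,0.591,0,2.796,0.422,0.591,0,2.796,0.422,0.591,0,2.796,0.422,0.591,0,2.796,0.422,0.591,0,2.796,0.422,0.591,0,2.796]' 1
```

```text
t: 1.93
ee_pos: [381.1, -268.7, 223.0]
orientation: [2.321, 2.116, 0.0]
ft_force: [0.1, -0.6, -1.0]
width: 88.1
grasp_force: 0.0
```

```bash
python3 -m creep '[0.179,0.251,0,1.541,0.179,0.251,0,1.541,0.179,0.251,0,1.541,0.179,0.251,0,1.541,0.179,0.251,0,1.541,0.179,0.251,0,1.541,0.179,0.251,0,1.541,0.179,0.251,0,1.541,0.179,0.251,0,1.541,0.179,0.251,0,1.541]'; python3 -m creep '[0,0,0,0.29,0,0,0,0.29,0,0,0,0.29,0,0,0,0.29]'
cat >> h.py <<'E'
def yaw(o=None):
    v=(o or get_obs())['orientation']; return np.degrees(2*np.arctan2(v[1],v[0]))
def cloud(d,E):
    vv,uu=np.mgrid[0:480,0:640]
    return at_depth(E,np.c_[uu.ravel(),vv.ravel()],d.ravel()).reshape(480,640,3)
def rect(P,d,xr,yr,zr,col=None):
    m=d>0
    for k,r in enumerate((xr,yr,zr)): m&=(P[...,k]>r[0])&(P[...,k]<r[1])
    if col is not None: m&=col
    p=P[m]
    if len(p)<20: return len(p)
    r=cv2.minAreaRect(p[:,:2].astype(np.float32)); return len(p),p.mean(0).round(1),np.round(r[0],1),np.round(r[1],1),round(r[2],1)
E
python3 - <<'E'
from h import *
o=get_obs();print(o['t'],o['ee_pos'],yaw(o),o['qpos'])
im,d,E=snap('wrist'); save('w1.png',im); np.savez('pics/w1.npz',im=im,d=d,o=np.r_[o['ee_pos'],o['orientation']])
P=cloud(d,E)
print('granite',rect(P,d,(430,720),(-110,60),(22,38)))
print('block',rect(P,d,(440,600),(-60,40),(48,60)))
print('head',rect(P,d,(590,650),(-60,10),(92,106)))
print('collar',rect(P,d,(590,650),(-60,10),(109,118)))
E
```

```text
t: 2.77
ee_pos: [559.9, -17.9, 222.5]
orientation: [0.639, 3.076, 0.0]
ft_force: [0.0, -0.5, 0.6]
width: 87.8
grasp_force: 0.0
t: 3.1
ee_pos: [559.3, -19.4, 222.7]
orientation: [0.2, 3.135, 0.0]
ft_force: [0.2, -0.2, 0.3]
width: 88.0
grasp_force: 0.0
3.1 [559.25777815 -19.35953212 222.671841  ] 172.7089287532363 [-5.58711618e-02  3.27742352e-01  1.77625054e+00  3.01597767e-06
  1.03758791e+00 -1.49941582e+00]
granite (23749, array([551.8, -21.6,  30.6]), array([574.3, -23. ]), array([110.5, 255.4]), 84.6)
block (3299, array([526.6, -10.7,  55.6]), array([529.8, -10.8]), array([ 19.6, 119.4]), 82.5)
head (2117, array([619.4, -27.2, 101.8]), array([623.8, -27.7]), array([38.1, 55.2]), 84.7)
collar (610, array([616.2, -26.8, 113. ]), array([616.7, -26.9]), array([26.3, 26.1]), 0.9)
```

View pics/w1.png

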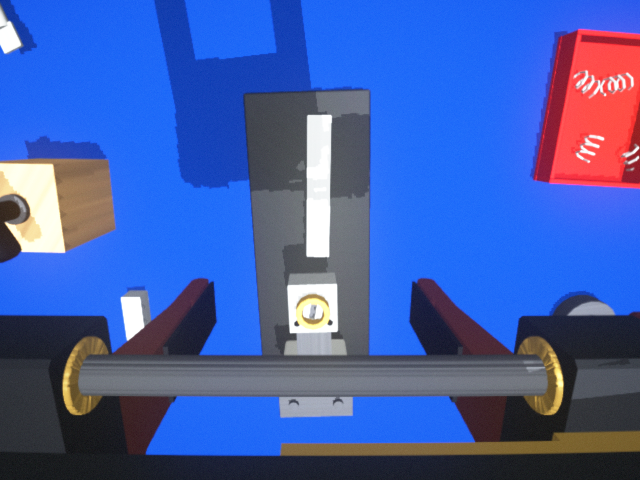

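The wrist view shows the block at (318,185), the collar at (313,312) with its slot, and the column at the bottom. The block is about 88 mm short of the screw, 7.8 mm to one side and about 2° skew. I'll grip it 30 mm behind its centre.

```bash
python3 -m creep '[-0.0592,0.0125,-0.18,-0.004,-0.0592,0.0125,-0.18,-0.004,-0.0592,0.0125,-0.18,-0.004,-0.0592,0.0125,-0.18,-0.004,-0.0592,0.0125,-0.18,-0.004,-0.0592,0.0125,-0.189,-0.004,-0.0592,0.0125,-0.189,-0.004]' 1
python3 - <<'E'
from h import *
o=get_obs();print(o['ee_pos'],yaw(o),o['ft_force'])
im=cv2.imread('pics/w1.png')[285:340,285:340]
cv2.imwrite('pics/slot.png',cv2.resize(im,None,fx=8,fy=8,interpolation=cv2.INTER_CUBIC))
E
```

```text
t: 3.73
ee_pos: [498.6, -6.9, 32.1]
orientation: [-0.21, -3.13, 0.0]
ft_force: [0.5, 0.2, 0.1]
width: 88.1
grasp_force: 0.0
[498.61018457  -6.87260372  32.12292421] -187.68270664270116 [0.51392892 0.18955164 0.08690513]
```

View pics/slot.png

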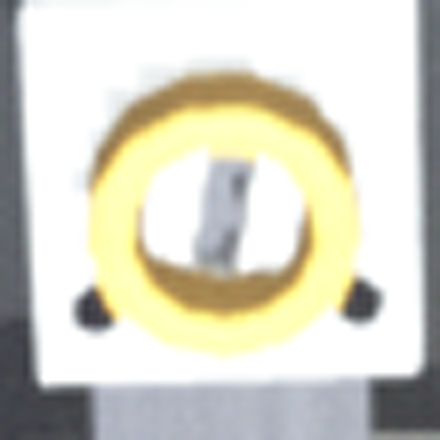

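The slot crop shows a grey strip tilted about 10° from the picture's vertical, so the slot yaw is about 163° (mod 180). Now I close on the block.

```bash
python3 -m creep '[0,0,0,0,0,0,0,0,0,0,0,0,0,0,0,0,0,0,0,0,0,0,0,0,0,0,0,0]' 0
```

```text
t: 4.32
ee_pos: [500.3, -7.0, 34.0]
orientation: [0.209, 3.134, -0.0]
ft_force: [0.6, -0.3, -0.1]
width: 44.7
grasp_force: 0.0
```

```bash
python3 -m creep '[0,0,0,0,0,0,0,0,0,0,0,0,0,0,0,0,0,0,0,0,0,0,0,0]' 0
```

```text
t: 4.82
ee_pos: [500.0, -6.9, 33.6]
orientation: [-0.208, -3.135, -0.0]
ft_force: [0.3, 0.0, 1.2]
width: 19.8
grasp_force: 30.0
```

```bash
python3 -m creep '[0.006,-0.005,0,0.02,0.012,-0.01,0,0.037,0.022,-0.0111,0,0.037,0.032,-0.012,0,0.037,0.042,-0.013,0,0.037,0.050,-0.0138,0,0.037,0.0569,-0.0144,0,0.037,0.0569,-0.0144,0,0.037,0.0569,-0.0144,0,0.037]'
python3 - <<'E'
from h import *
o=get_obs();print(o['ee_pos'],yaw(o),o['ft_force'],o['moment'],o['qpos'])
im,d,E=snap('wrist'); save('w2.png',im); P=cloud(d,E)
print('block',rect(P,d,(420,600),(-60,40),(48,60)))
print('collar',rect(P,d,(590,650),(-60,10),(109,118)))
E
```

```text
t: 5.57
ee_pos: [558.1, -21.4, 33.7]
orientation: [0.15, 3.136, -0.0]
ft_force: [1.9, 0.9, -0.0]
width: 19.6
grasp_force: 30.0
[558.05645436 -21.42880391  33.65908661] 174.50925875488517 [ 1.86676934  0.88509934 -0.03970088] [ 0.01942357 -0.29005041  0.03013437] [-5.96593317e-02  6.09203752e-01  1.87372172e+00 -9.07346896e-05
  6.56647555e-01 -1.53455234e+00]
block (6987, array([553.8, -21.2,  55.4]), array([563.4, -19.5]), array([73.3, 37.1]), 3.9)
collar 0
```

```bash
cat > f.py <<'E'
from h import *
a=[]
for i in range(4):
    cams.get_image('wrist'); o=get_obs(); a.append(np.r_[o['ee_pos'],o['ft_force'],o['moment'],yaw(o)])
print(np.mean(a,0).round(2), 't',round(o['t'],2))
E
python3 f.py; python3 -m creep '[0,0,0.0004,0,0,0,0.0004,0,0,0,0.0004,0]' |grep ft; python3 f.py;  python3 -m creep '[0,0,0.0004,0,0,0,0.0004,0]'|grep ft;python3 f.py
```

```text
[ 5.5716e+02 -2.1350e+01  3.3650e+01  1.9100e+00  2.1000e-01 -1.0400e+00
  4.0000e-02 -3.0000e-01  1.0000e-02  1.7451e+02] t 5.82
ft_force: [-0.7, -0.2, -3.1]
[ 5.5629e+02 -2.1280e+01  3.3790e+01 -4.8000e-01  1.5000e-01 -3.9500e+00
  7.0000e-02 -0.0000e+00  1.0000e-02 -1.8549e+02] t 6.27
ft_force: [-0.4, -0.1, -5.1]
[ 5.5690e+02 -2.1330e+01  3.4430e+01  3.0000e-02 -1.3000e-01 -4.2400e+00
  7.0000e-02  1.0000e-02 -2.0000e-02 -1.8549e+02] t 6.63
```

```bash
for i in 1; do python3 -m creep '[0,0,0.0004,0,0,0,0.0004,0]' >/dev/null; done; python3 f.py;  python3 -m creep '[0,0,0.0004,0,0,0,0.0004,0]'|grep ft;python3 f.py
```

```text
[ 5.5698e+02 -2.1340e+01  3.4900e+01  6.0000e-02  6.0000e-02 -4.5800e+00
  4.0000e-02 -3.0000e-02 -0.0000e+00  1.7451e+02] t 7.0
ft_force: [-0.2, -0.1, -3.9]
[ 5.5698e+02 -2.1340e+01  3.5300e+01  5.0000e-01  2.8000e-01 -4.4400e+00
  4.0000e-02 -1.0000e-02  1.0000e-02  1.7451e+02] t 7.37
```

```bash
python3 -m creep '[0,0,0.0003,0,0,0,0.0003,0]' >/dev/null; python3 f.py;  python3 -m creep '[0,0,0.0003,0,0,0,0.0003,0]'|grep ft;python3 f.py
```

```text
[ 5.5695e+02 -2.1340e+01  3.5590e+01  2.0000e-02 -1.9000e-01 -4.9600e+00
  4.0000e-02 -3.0000e-02  2.0000e-02 -5.4900e+00] t 7.73
ft_force: [0.4, -0.7, -4.9]
[ 5.5689e+02 -2.1330e+01  3.5820e+01 -0.0000e+00  1.8000e-01 -5.5400e+00
  6.0000e-02 -1.0000e-02  1.0000e-02 -1.8549e+02] t 8.1
```

```bash
python3 -m creep '[0,0,0.0003,0,0,0,0.0003,0]' >/dev/null; python3 f.py
```

```text
[ 5.5684e+02 -2.1330e+01  3.6070e+01  4.7000e-01 -1.0000e-02 -6.7000e+00
  6.0000e-02  7.0000e-02  2.0000e-02 -1.8549e+02] t 8.47
```

Contact with the screw tip came at about 1.8–1.9 mm of lift, so the gap is about 1.8 mm. I'll set the block down, release it and go to the driver.

```bash
python3 -m creep '[0,0,-0.0015,0,0,0,-0.0025,0,0,0,-0.0025,0]' >/dev/null; python3 -m creep '[0,0,0,0,0,0,0,0,0,0,0,0,0,0,0.005,0,0,0,0.04,0,0,0,0.08,0,0,0,0.12,0,0,-0.04,0.15,0.1,-0.01,-0.08,0.186,0.2,-0.02,-0.12,0.186,0.3]' 1; python3 -m creep '[-0.0259,-0.1092,0,0.128,-0.0259,-0.1092,0,0.128,-0.0259,-0.1092,0,0.128,-0.0259,-0.1092,0,0.128,-0.0259,-0.1092,0,0.128]'
python3 - <<'E'
from h import *
o=get_obs();print(o['ee_pos'],yaw(o),o['qpos'])
im,d,E=snap('wrist'); save('w3.png',im); P=cloud(d,E); dark=im.max(2)<90
np.savez('pics/w3.npz',im=im,d=d,P=P)
print('bar',rect(P,d,(440,580),(-310,-190),(112,140),dark))
print('wood',rect(P,d,(440,600),(-310,-180),(80,92)))
E
```

```text
t: 9.55
ee_pos: [543.2, -125.4, 220.6]
orientation: [-0.331, 3.117, -0.004]
ft_force: [0.8, -0.4, 0.2]
width: 83.0
grasp_force: 0.0
t: 9.97
ee_pos: [514.5, -235.6, 216.1]
orientation: [-0.514, 3.099, -0.0]
ft_force: [-0.1, 0.1, 0.2]
width: 88.0
grasp_force: 0.0
[ 514.50587597 -235.62745343  216.1231125 ] 198.83430406820105 [-4.50578150e-01  3.44578304e-01  1.76849605e+00  1.86212473e-04
  1.02782012e+00 -2.35019125e+00]
bar (1216, array([ 505.3, -252.2,  129.4]), array([ 509.4, -250.7]), array([66.9, 16.3]), 19.5)
wood (5802, array([ 507.6, -250.7,   85.7]), array([ 511.1, -250.5]), array([70.2, 70.7]), 81.5)
```

View pics/w3.png

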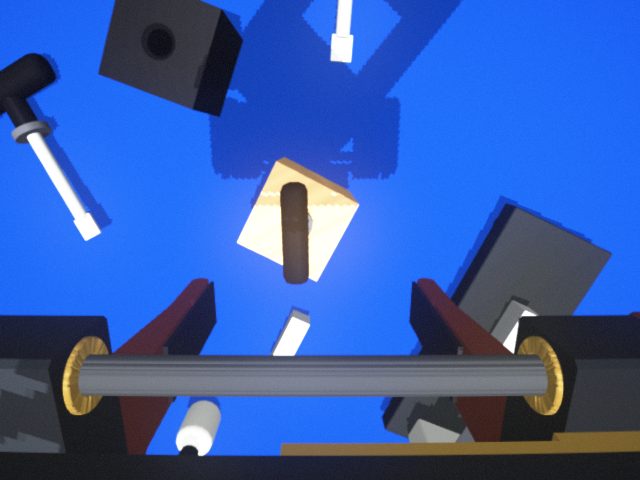

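The view shows the bar at (295,232), centred over the wooden block. I descend and grip it.

```bash
python3 -m creep '[0,0,-0.03,0,0,0,-0.05,0,0,0,-0.05,0,0,0,-0.05,0]'; python3 f.py
```

```text
t: 10.35
ee_pos: [514.7, -232.6, 165.1]
orientation: [0.522, -3.096, -0.002]
ft_force: [-1.1, -0.4, 0.3]
width: 87.8
grasp_force: 0.0
[ 5.1590e+02 -2.3365e+02  1.6673e+02 -3.2000e-01 -5.9000e-01  2.9000e-01
  6.0000e-02 -1.2000e-01 -1.0000e-02  1.0910e+02] t 10.55
```

```bash
sed -i 's/yaw(o)\]/yaw(o)%360]/' f.py; python3 -m creep '[-0.0056,-0.017,-0.01,0.007,-0.0056,-0.017,-0.04,0.007,-0.0056,-0.017,-0.0654,0.007,-0.0056,-0.017,-0.0654,0.007]'; python3 f.py
```

```text
t: 10.88
ee_pos: [507.3, -250.2, 97.3]
orientation: [0.529, -3.092, -0.005]
ft_force: [-0.8, 1.3, 0.4]
width: 87.5
grasp_force: 0.0
[ 5.0964e+02 -2.5119e+02  1.0087e+02 -7.0000e-02 -1.8000e-01  4.5000e-01
  7.0000e-02 -1.3000e-01 -2.0000e-02  1.9944e+02] t 11.08
```

```bash
python3 -m creep '[0.0006,0.0006,0.0004,0,0,0,0,0,0,0,0,0,0,0,0,0,0,0,0,0,0,0,0,0,0,0,0,0,0,0,0,0,0,0,0,0]' 0;  python3 -m creep '[0,0,0,0,0,0,0,0,0,0,0,0,0,0,0,0]'; python3 f.py
```

```text
t: 11.83
ee_pos: [509.4, -251.1, 100.2]
orientation: [0.53, -3.096, -0.0]
ft_force: [-0.4, -0.2, 0.9]
width: 31.3
grasp_force: 0.0
t: 12.17
ee_pos: [509.3, -251.1, 100.1]
orientation: [0.53, -3.096, -0.0]
ft_force: [-0.1, 0.7, -0.4]
width: 17.6
grasp_force: 30.0
[ 5.0932e+02 -2.5112e+02  1.0014e+02  7.0000e-02 -2.9000e-01 -6.2000e-01
  9.0000e-02 -1.5000e-01  0.0000e+00  1.9944e+02] t 12.37
```

```bash
python3 -m creep '[0,0,0.02,0,0,0,0.06,0,0,0,0.1,0,0,0,0.13,0,0,0,0.13,0,0.03,0.05,0.13,-0.12,0.06,0.09,0.13,-0.24,0.08,0.13,0.13,-0.36,0.1074,0.1741,0.13,-0.5,0.1074,0.1741,0.13,-0.636]'; python3 -m creep '[0,0.02,0,-0.05,0,0.02,0,-0.05,0,0.02,0,-0.05,0,0.02,0,-0.05]'
python3 - <<'E'
from h import *
o=get_obs();print(o['t'],o['ee_pos'],yaw(o)%360,o['qpos'],o['width'])
im,d,E=snap('wrist'); save('w4.png',im); P=cloud(d,E)
np.savez('pics/w4.npz',im=im,d=d,P=P)
print('head',rect(P,d,(590,650),(-60,10),(92,106)))
print('collar',rect(P,d,(590,650),(-60,10),(109,118)))
print('block',rect(P,d,(430,600),(-60,40),(48,60)))
u,v=proj(E,[[616.7,-26.9,107]])[0].round().astype(int);print(u,v)
v0=max(v-40,0);u0=max(u-40,0)
save('w4c.png',np.vstack([np.hstack([cv2.resize(im[v0:v0+80,u0:u0+80],(480,480),interpolation=cv2.INTER_CUBIC)]),]))
E
```

```text
t: 13.2
ee_pos: [613.7, -81.0, 229.4]
orientation: [-0.403, -3.115, 0.0]
ft_force: [0.6, -0.1, -0.9]
width: 17.8
grasp_force: 30.0
t: 13.53
ee_pos: [612.9, -63.0, 229.5]
orientation: [-0.469, -3.105, 0.001]
ft_force: [0.1, 0.2, -1.4]
width: 18.1
grasp_force: 30.0
13.5333 [612.89946547 -63.03691192 229.50988072] 162.8245797334119 [-1.21568592e-01  4.03288684e-01  1.64374194e+00 -5.29277717e-04
  1.09579150e+00 -1.39235493e+00] 18.084255894688038
head (2374, array([621.3, -27.7, 102. ]), array([624. , -27.6]), array([38.1, 54.3]), 84.7)
collar (646, array([616.6, -27.1, 113.1]), array([616.9, -27. ]), array([25.8, 26.2]), 21.1)
block (2105, array([562.6, -22.4,  55.6]), array([563.6, -22.3]), array([20.1, 73.2]), 84.4)
360 227
```

View pics/w4c.png

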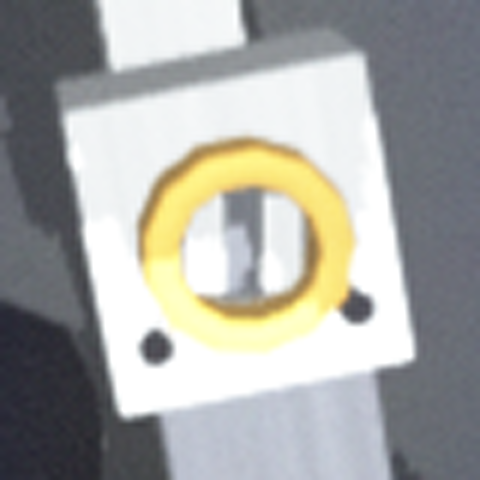

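The slot appears vertical at about (245,245) in the crop, so its yaw is about 163° and the tool's current yaw matches it. Next I check the shank's position in the hand from depth.

Run:
```python
from h import *
z=np.load('pics/w4.npz');im,d=z['im'],z['d'];c=cams.get_calibration('wrist');M=np.array(c['mount'])
E=(c['mtx'],np.array(c['D']),np.linalg.inv(M)[:3,:3],np.linalg.inv(M)[:3,3])
T=cloud(d,E)  # tool coords
m=(d>0)&(abs(T[...,0])<25)&(abs(T[...,1])<25)
for a in range(20,100,8):
    q=T[m&(T[...,2]>a)&(T[...,2]<a+8)]
    if len(q): print(a,len(q),'x',np.percentile(q[:,0],[2,98]).round(1),'y',np.percentile(q[:,1],[2,98]).round(1))
print(proj(E,[[0,0,95],[6.5,0,95],[-6.5,0,95]]).round(1))
u,v=proj(E,[[0,0,75]])[0].astype(int)
save('w4t.png',cv2.resize(im[v-50:v+50,u-50:u+50],(500,500),interpolation=cv2.INTER_CUBIC));print(u-50,v-50)
```

```text
[[312.7 245.4]
 [312.7 236.2]
 [312.7 254.5]]
262 203
```

View pics/w4t.png

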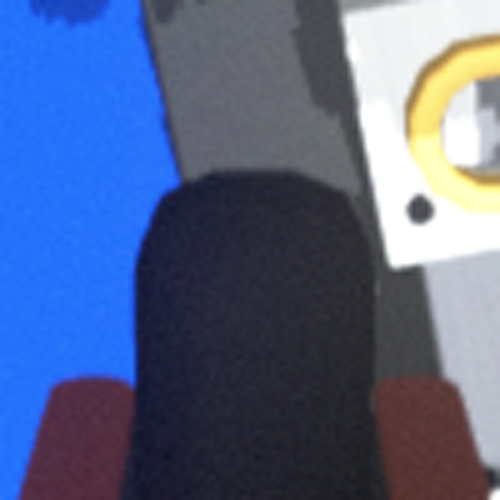

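The bar hides the blade, but the bar's end is where it should be (row ≈237), so the offset in the hand is under 1 mm. Moving over the screw.

```bash
python3 -m creep '[0.0035,0.0256,0,0,0.0035,0.0356,0,0,0.0035,0.0356,0,0,0.0035,0.0356,0,0]'; python3 f.py
```

```text
t: 13.92
ee_pos: [616.8, -27.6, 230.2]
orientation: [-0.47, -3.106, 0.001]
ft_force: [0.1, 0.6, -0.8]
width: 18.0
grasp_force: 30.0
[ 6.1688e+02 -2.7890e+01  2.3023e+02  6.0000e-02 -4.2000e-01 -1.3500e+00
  2.0000e-02 -1.3000e-01 -1.0000e-02  1.6273e+02] t 14.12
```

```bash
python3 -m creep '[-0.0004,0.0004,-0.01,0,-0.0004,0.0004,-0.02,0,-0.0004,0.0004,-0.023,0,-0.0004,0.0004,-0.026,0,-0.0004,0.0004,-0.028,0,-0.0004,0.0004,-0.028,0]'; python3 f.py
```

```text
t: 14.62
ee_pos: [616.4, -26.5, 201.5]
orientation: [-0.471, -3.105, 0.0]
ft_force: [-0.6, 0.2, -1.2]
width: 17.9
grasp_force: 30.0
[ 6.1676e+02 -2.6550e+01  2.0231e+02  1.5000e-01  3.0000e-02 -1.2600e+00
  4.0000e-02 -1.3000e-01 -0.0000e+00  1.6276e+02] t 14.82
```

```bash
python3 -m creep '[0,-0.0005,0,0,0,-0.0005,-0.001,0,0,-0.0005,-0.002,0,0,-0.0005,-0.003,0,0,-0.0005,-0.003,0]'; python3 f.py
```

```text
t: 15.23
ee_pos: [616.5, -27.1, 199.0]
orientation: [-0.471, -3.106, 0.0]
ft_force: [0.7, 0.2, -1.3]
width: 18.1
grasp_force: 30.0
[ 6.1661e+02 -2.7070e+01  1.9915e+02 -5.0000e-02  1.5000e-01 -1.4700e+00
  3.0000e-02 -1.6000e-01 -1.0000e-02  1.6275e+02] t 15.43
```

```bash
python3 - <<'E'
from h import *
for f in('w1','w4'):
    z=np.load(f'pics/{f}.npz');d=z['d']
    if 'P' in z: P=z['P']
    else:
        P=cloud(d,ext('wrist',dict(ee_pos=z['o'][:3],orientation=z['o'][3:])))
    r=np.hypot(P[...,0]-616.8,P[...,1]+27); m=(r<7.5)&(d>0)&(P[...,2]>80)
    print(f,m.sum(),np.percentile(P[m][:,2],[2,10,25,50,75,90,98]).round(1))
E
python3 -m creep '[0,0,-0.0005,0,0,0,-0.001,0,0,0,-0.0015,0]'; python3 f.py
```

```text
w1 205 [ 99.6 100.3 101.2 106.3 106.8 107.3 107.8]
w4 285 [ 99.6 100.4 101.3 106.1 106.7 107.2 107.8]
t: 15.68
ee_pos: [616.6, -27.1, 197.6]
orientation: [-0.471, -3.106, 0.0]
ft_force: [-0.6, -0.3, -1.4]
width: 17.7
grasp_force: 30.0
[ 6.1658e+02 -2.7080e+01  1.9761e+02  1.5000e-01  3.6000e-01 -1.5000e+00
  1.0000e-02 -1.4000e-01  3.0000e-02  1.6275e+02] t 15.88
```

The slot mouth is at about 106.6 and the floor about 100.6. The tip is at 102.5 with no contact force, so the blade is in the slot. Turning clockwise and following the screw down.

```bash
python3 -m creep '[0,0,-0.0001,-0.12,0,0,-0.0002,-0.24,0,0,-0.0002,-0.36,0,0,-0.0003,-0.48,0,0,-0.0004,-0.6,0,0,-0.0005,-0.72,0,0,-0.0005,-0.84,0,0,-0.0006,-0.96,0,0,-0.0007,-1.08,0,0,-0.0008,-1.2]'; python3 f.py
```

```text
t: 16.72
ee_pos: [616.6, -27.1, 197.0]
orientation: [2.149, 2.291, -0.0]
ft_force: [-0.5, -0.4, -1.0]
width: 17.9
grasp_force: 30.0
[ 6.1658e+02 -2.7100e+01  1.9699e+02 -6.1000e-01 -5.6000e-01 -6.1000e-01
 -1.1000e-01  5.0000e-02  6.0000e-02  9.3900e+01] t 16.92
```

```bash
python3 -m creep '[0,0,-0.0001,-0.12,0,0,-0.0002,-0.24,0,0,-0.0002,-0.36,0,0,-0.0003,-0.48,0,0,-0.0004,-0.6,0,0,-0.0005,-0.72,0,0,-0.0005,-0.84,0,0,-0.0006,-0.96,0,0,-0.0007,-1.08,0,0,-0.0008,-1.2]'; python3 f.py
```

```text
t: 17.75
ee_pos: [616.3, -27.0, 196.2]
orientation: [-3.066, -0.683, 0.001]
ft_force: [-1.6, 0.0, 1.4]
width: 18.0
grasp_force: 30.0
[ 6.1636e+02 -2.6970e+01  1.9614e+02 -1.2900e+00  6.8000e-01  6.3000e-01
  1.1000e-01  4.1000e-01  9.0000e-02  2.5280e+01] t 17.95
```

```bash
python3 -m creep '[0,0,-0.0001,-0.12,0,0,-0.0001,-0.24,0,0,-0.0002,-0.36,0,0,-0.0003,-0.48,0,0,-0.0003,-0.6,0,0,-0.0004,-0.72,0,0,-0.0005,-0.84,0,0,-0.0005,-0.96,0,0,-0.0005,-1.052,0,0,-0.0005,-1.052]'; python3 f.py
```

```text
t: 18.78
ee_pos: [616.4, -26.8, 195.5]
orientation: [-2.996, 0.944, 0.001]
ft_force: [-1.0, 1.7, -0.5]
width: 17.9
grasp_force: 30.0
[ 6.1643e+02 -2.6850e+01  1.9553e+02 -1.6400e+00  1.3800e+00  3.0000e-02
  5.0000e-01  4.8000e-01  6.0000e-02  3.2525e+02] t 18.98
```

```bash
python3 -m creep '[0,0,0,0.08,0,0,0.002,0.08,0,0,0.008,0.08,0,0,0.025,0.08,0,0,0.035,0.08,-0.01,-0.03,0.035,0.2,-0.025,-0.065,0.035,0.32,-0.045,-0.1,0.035,0.44,-0.06,-0.135,0.035,0.56,-0.08,-0.17,0.035,0.68]';  python3 -m creep '[-0.01,-0.03,0,0.12,-0.026,-0.054,0,0.2,-0.026,-0.054,0,0.266,-0.026,-0.054,0,0.266,-0.026,-0.054,0,0.266]'; python3 f.py
```

```text
t: 19.82
ee_pos: [537.7, -197.4, 231.7]
orientation: [3.138, 0.108, 0.004]
ft_force: [-0.3, 0.1, -0.4]
width: 17.9
grasp_force: 30.0
t: 20.23
ee_pos: [511.9, -250.0, 231.3]
orientation: [3.099, 0.509, 0.002]
ft_force: [-0.1, -1.3, -0.9]
width: 17.8
grasp_force: 30.0
[ 5.1215e+02 -2.4910e+02  2.3097e+02 -5.6000e-01 -5.4000e-01 -1.3400e+00
 -2.0000e-02 -0.0000e+00 -0.0000e+00  1.8790e+01] t 20.43
```

```bash
python3 -m creep '[-0.0015,-0.0016,-0.005,0.01,-0.0015,-0.0016,-0.03,0.01,-0.0015,-0.0016,-0.045,0.01,-0.0015,-0.0016,-0.06,0.01,-0.0015,-0.0016,-0.09,0.01,-0.0015,-0.0016,-0.12,0.01,-0.0015,-0.0016,-0.127,0.01,-0.0015,-0.0016,-0.128,0.01,-0.0015,-0.0016,-0.129,0.01]'; python3 f.py
```

```text
t: 21.18
ee_pos: [510.2, -250.9, 101.5]
orientation: [-3.096, -0.531, 0.001]
ft_force: [-0.0, 0.1, -1.1]
width: 17.7
grasp_force: 30.0
[ 5.1058e+02 -2.5118e+02  1.0223e+02  6.0000e-02  2.7000e-01 -8.8000e-01
  1.0000e-02 -2.0000e-02  0.0000e+00  1.9440e+01] t 21.38
```

```bash
python3 -m creep '[0,0,-0.001,0,0,0,-0.0017,0,0,0,-0.0017,0]' ; python3 -m creep '[0,0,0,0,0,0,0,0,0,0,0,0,0,0,0,0,0,0,0,0,0,0,0,0,0,0,0.01,0,0,0,0.04,0,0,0,0.08,0,0,0,0.12,0]' 1; python3 f.py
```

```text
t: 21.63
ee_pos: [510.2, -251.2, 100.1]
orientation: [3.096, 0.53, 0.0]
ft_force: [-0.2, 0.5, -1.6]
width: 17.8
grasp_force: 30.0
t: 22.47
ee_pos: [509.3, -250.7, 221.2]
orientation: [-3.095, -0.53, 0.003]
ft_force: [1.0, -0.3, 0.1]
width: 80.9
grasp_force: 0.0
[ 5.1259e+02 -2.5236e+02  2.2583e+02  8.3000e-01 -1.8000e-01  1.1900e+00
 -4.0000e-02 -5.0000e-02 -0.0000e+00  1.9420e+01] t 22.67
```

```bash
python3 -m creep '[0.01,0.03,0,-0.1,0.01,0.07,0,-0.2,0.028,0.11,0,-0.3,0.028,0.15,0,-0.4,0.028,0.19,-0.02,-0.433,0.028,0.231,-0.02,-0.433,0.028,0.231,-0.02,-0.433,0.028,0.231,-0.02,-0.433]'
python3 - <<'E'
from h import *
im,d,E=snap('top'); P=cloud(d,E); save('t5.png',im)
print('top bar',rect(P,d,(440,580),(-310,-190),(115,140),im.max(2)<90))
print('top block',rect(P,d,(430,600),(-60,40),(48,62)))
o=get_obs();print(o['t'],o['ee_pos'],yaw(o)%360)
im,d,E=snap('wrist'); save('w5.png',im); P=cloud(d,E)
print('block',rect(P,d,(430,600),(-60,40),(48,60)))
E
```

```text
t: 23.33
ee_pos: [536.8, -18.0, 198.3]
orientation: [-3.138, 0.141, 0.005]
ft_force: [0.7, -0.2, 0.1]
width: 88.1
grasp_force: 0.0
top bar (271, array([ 508.5, -250. ,  127.1]), array([ 508.6, -250.8]), array([65.9, 15.9]), 18.4)
top block (44, array([530.6, -20.3,  53.6]), array([530.7, -20.5]), array([17.3,  9. ]), 89.2)
23.3833 [537.31690412 -19.53376281 198.80398561] 354.75376746152216
block (2189, array([562. , -22.1,  55.6]), array([560.9, -22.1]), array([20., 68.]), 84.3)
```

View pics/w5.png

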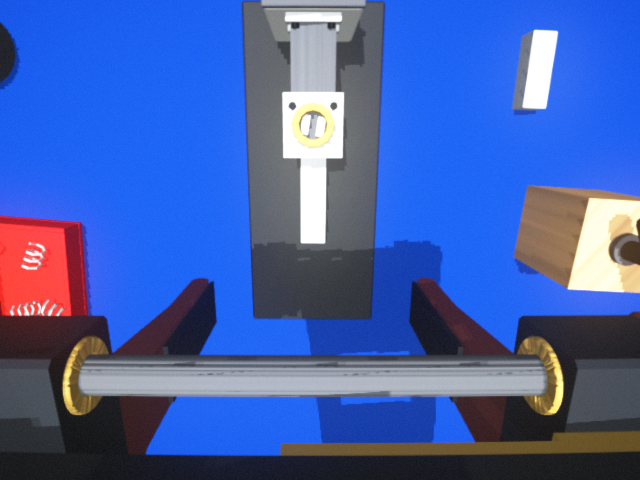

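The view shows the driver standing in its block (right, row 248). The block lies aligned under the head, with its free end at row 243. I descend to the free end and grip it.

```bash
python3 -m creep '[0.0025,-0.0005,-0.04,0,0.0025,-0.0005,-0.08,0,0.0025,-0.0005,-0.12,0,0.0025,-0.0005,-0.155,0,0.0025,-0.0005,-0.165,0,0.0025,-0.0005,-0.165,0]' 1; python3 f.py; python3 -m creep '[0,0,0,0,0,0,0,0,0,0,0,0,0,0,0,0,0,0,0,0,0,0,0,0,0,0,0,0,0,0,0,0,0,0,0,0,0,0,0,0]' 0;  python3 -m creep '[0,0,0,0,0,0,0,0]'; python3 f.py
```

```text
t: 23.93
ee_pos: [538.8, -22.2, 32.7]
orientation: [3.138, -0.151, -0.008]
ft_force: [-0.2, -0.7, 0.4]
width: 87.7
grasp_force: 0.0
[ 5.4112e+02 -2.1750e+01  3.5420e+01  3.4000e-01  1.8000e-01 -3.0000e-02
 -0.0000e+00  2.0000e-02  1.0000e-02  3.5452e+02] t 24.13
t: 24.97
ee_pos: [540.6, -20.6, 34.9]
orientation: [-3.138, 0.148, 0.0]
ft_force: [-0.2, -0.4, 0.4]
width: 24.4
grasp_force: 0.0
t: 25.13
ee_pos: [540.5, -20.5, 34.9]
orientation: [-3.138, 0.147, 0.0]
ft_force: [0.5, 1.3, -0.3]
width: 19.8
grasp_force: 30.0
[ 5.4055e+02 -2.0530e+01  3.4860e+01  1.0000e-01  1.3000e+00 -5.5000e-01
  2.0000e-01 -0.0000e+00  3.0000e-02  3.5462e+02] t 25.33
```

```bash
python3 -m creep '[-0.0005,0,0,0,-0.001,0.0001,0,0]'|grep ft;  python3 f.py; python3 -m creep '[-0.0005,0,0,0,-0.001,0.0001,0,0]'|grep ft;  python3 f.py;  python3 -m creep '[-0.0005,0,0,0,-0.001,0.0001,0,0]'|grep ft; python3 f.py
```

```text
ft_force: [1.8, 0.6, -2.5]
[ 5.3970e+02 -2.0550e+01  3.4860e+01  1.6600e+00 -1.9000e-01 -2.8200e+00
  2.0000e-02 -2.1000e-01  1.0000e-02  3.5461e+02] t 25.7
ft_force: [0.9, -0.2, -3.5]
[ 5.3844e+02 -2.0420e+01  3.4880e+01  1.2100e+00 -2.4000e-01 -2.6300e+00
 -1.0000e-02 -1.7000e-01 -1.0000e-02  3.5461e+02] t 26.07
ft_force: [0.8, -0.4, -2.4]
[ 5.3742e+02 -2.0280e+01  3.4890e+01  1.0200e+00 -5.7000e-01 -2.7600e+00
 -2.0000e-02 -1.2000e-01 -2.0000e-02  3.5461e+02] t 26.43
```

```bash
python3 -m creep '[0,0,0.0003,0,0,0,0.0003,0]'|grep ft;  python3 f.py; python3 -m creep '[0,0,0.0003,0,0,0,0.0003,0]'|grep ft;  python3 f.py
```

```text
ft_force: [0.6, 0.2, -4.2]
[ 5.3735e+02 -2.0270e+01  3.5090e+01  9.1000e-01 -0.0000e+00 -3.9800e+00
  1.0000e-02  2.0000e-02 -3.0000e-02  3.5461e+02] t 26.8
ft_force: [-0.7, -0.1, -5.9]
[ 5.3729e+02 -2.0270e+01  3.5350e+01  7.0000e-01 -9.0000e-02 -5.6100e+00
  4.0000e-02  1.7000e-01 -2.0000e-02  3.5461e+02] t 27.17
```

```bash
python3 -m creep '[0,0,-0.0006,0,0,0,-0.0006,0]'|grep ft;  python3 f.py; python3 -m creep '[0.0008,-0.0001,0,0,0.0016,-0.0002,0,0,0.0024,-0.0002,0,0]'|grep ft;  python3 f.py; python3 -m creep '[0.0008,-0.0001,0,0,0.0016,-0.0002,0,0,0.0024,-0.0002,0,0]'|grep ft;  python3 f.py
```

```text
ft_force: [-1.6, 0.0, -2.5]
[ 5.3740e+02 -2.0270e+01  3.4950e+01 -1.0900e+00 -1.5000e-01 -3.1900e+00
 -0.0000e+00  2.3000e-01  1.0000e-02  3.5461e+02] t 27.53
ft_force: [-1.3, 0.3, -3.1]
[ 5.4026e+02 -2.0510e+01  3.4930e+01 -9.2000e-01  1.8000e-01 -3.3600e+00
  3.0000e-02  2.0000e-01  2.0000e-02  3.5461e+02] t 27.98
ft_force: [-1.3, -1.2, -2.2]
[ 5.4261e+02 -2.0710e+01  3.4930e+01 -9.6000e-01 -1.7000e-01 -3.3000e+00
  3.0000e-02  2.0000e-01 -0.0000e+00  3.5461e+02] t 28.43
```

```bash
python3 -m creep '[0,0,-0.0002,0,0,0,-0.0002,0]'|grep ft; python3 -m creep '[-0.0008,0.0001,0,0,-0.0016,0.0002,0,0,-0.0024,0.0002,0,0,-0.0032,0.0003,0,0]'|grep ft;  python3 f.py; python3 -m creep '[-0.0008,0.0001,-0.0001,0,-0.0016,0.0002,-0.0002,0,-0.0024,0.0002,-0.0002,0,-0.0032,0.0003,-0.0002,0]'|grep ft;  python3 f.py
```

```text
ft_force: [-0.3, 0.7, -1.5]
ft_force: [2.3, -0.7, -2.3]
[ 5.3943e+02 -2.0400e+01  3.4860e+01  1.1300e+00 -3.4000e-01 -1.4200e+00
  1.0000e-02 -1.3000e-01 -2.0000e-02  3.5462e+02] t 29.13
ft_force: [3.3, -0.2, 0.7]
[ 5.3648e+02 -2.0130e+01  3.4850e+01  3.3600e+00 -1.9000e-01  2.3100e+00
 -1.0000e-02 -4.4000e-01 -0.0000e+00  3.5461e+02] t 29.67
```

Comparing drag at different vertical loads gives a small intercept, a screw push of perhaps 0.5–1 N, which is barely touching. I'll fetch the driver once more for about 22° (0.25 mm), recentring the block slightly first.

```bash
python3 -m creep '[0.001,-0.0001,0.0001,0,0.002,-0.0002,0.0001,0,0.003,-0.0003,0.0001,0,0.003,-0.0003,0.0001,0]'|grep ft; python3 -m creep '[0,0,0,0,0,0,0,0,0,0,0,0,0,0,0.005,0,0,0,0.04,0,0,0,0.08,0,0,0,0.12,0,0,-0.03,0.15,0.1,-0.01,-0.07,0.185,0.2,-0.02,-0.11,0.185,0.3]' 1 |grep ee;python3 -m creep '[-0.009,-0.11,0,0.133,-0.009,-0.11,0,0.133,-0.009,-0.11,0,0.133,-0.009,-0.11,0,0.133,-0.009,-0.11,0,0.133]' |grep ee; python3 f.py
```

```text
ft_force: [-5.8, 0.1, 13.8]
ee_pos: [523.9, -121.0, 222.9]
ee_pos: [511.9, -231.7, 217.9]
[ 5.1219e+02 -2.2969e+02  2.1776e+02  3.0000e-02  1.6000e-01  5.0000e-02
 -1.0000e-02  1.0000e-02 -1.0000e-02  1.9430e+01] t 31.45
```

```bash
python3 -m creep '[-0.0016,-0.0215,-0.02,0,-0.0016,-0.0215,-0.05,0,-0.0016,-0.0215,-0.05,0]'|grep ee; python3 f.py
python3 - <<'E'
from h import *
im,d,E=snap('wrist'); P=cloud(d,E); save('w6.png',im)
print('bar',rect(P,d,(440,580),(-310,-190),(112,140),im.max(2)<90))
E
```

```text
ee_pos: [508.4, -249.8, 163.8]
[ 5.1058e+02 -2.5077e+02  1.6767e+02  2.1000e-01  2.1000e-01  1.3000e-01
  1.0000e-02 -2.0000e-02  2.0000e-02  1.9490e+01] t 31.9
bar (3333, array([ 511.4, -251.3,  129.5]), array([ 510.9, -251.2]), array([67.8, 17.4]), 19.6)
```

```bash
python3 -m creep '[0,-0.0004,-0.02,0,0,-0.0004,-0.05,0,0,-0.0004,-0.0672,0,0,-0.0004,-0.0672,0]'|grep ee; python3 -m creep '[0,0,0,0,0,0,0,0,0,0,0,0,0,0,0,0,0,0,0,0,0,0,0,0,0,0,0,0,0,0,0,0,0,0,0,0,0,0,0,0]' 0;  python3 -m creep '[0,0,0,0,0,0,0,0,0,0,0,0]'; python3 f.py
```

```text
ee_pos: [509.5, -251.3, 98.9]
t: 33.12
ee_pos: [510.8, -252.4, 100.7]
orientation: [-3.097, -0.53, 0.0]
ft_force: [1.3, 0.5, 0.5]
width: 24.9
grasp_force: 0.0
t: 33.37
ee_pos: [510.8, -252.3, 100.6]
orientation: [-3.096, -0.53, 0.0]
ft_force: [-0.5, 0.4, 0.5]
width: 17.8
grasp_force: 30.0
[ 5.1076e+02 -2.5238e+02  1.0063e+02 -5.9000e-01  6.8000e-01 -2.9000e-01
  6.0000e-02  4.0000e-02 -0.0000e+00  1.9420e+01] t 33.57
```

```bash
python3 -m creep '[0,0,0.02,0,0,0,0.06,0.12,0,0,0.1,0.24,0,0,0.13,0.36,0,0,0.13,0.48,0.015,0.03,0.13,0.6,0.03,0.065,0.13,0.72,0.045,0.1,0.13,0.84,0.06,0.13,0.13,0.96,0.075,0.16,0.13,1.08]' |grep ee;  python3 -m creep '[0.01,0.025,0,0.12,0.02,0.045,0,0.24,0.0308,0.0653,0,0.36,0.0308,0.0653,0,0.48,0.0308,0.0653,0,0.6,0.0308,0.0653,0,0.72,0.0308,0.0653,0,0.84,0.0308,0.0653,0,0.96,0.0308,0.0653,0,1.08,0.0308,0.0653,0,1.2]'|grep ee;python3 -m creep '[0,0,0,0.08,0,0,0,0.08]';python3 f.py
```

```text
ee_pos: [586.1, -90.8, 230.7]
ee_pos: [616.4, -27.1, 230.4]
t: 35.4
ee_pos: [616.4, -27.2, 230.4]
orientation: [-0.685, -3.065, 0.0]
ft_force: [0.2, 0.1, -0.5]
width: 17.8
grasp_force: 30.0
[ 6.1654e+02 -2.7160e+01  2.3055e+02  5.0000e-02  7.5000e-01 -1.4200e+00
  0.0000e+00 -1.2000e-01  2.0000e-02  1.5451e+02] t 35.6
```

```bash
python3 -m creep '[0,0,-0.01,0,0,0,-0.02,0,0,0,-0.026,0,0,0,-0.029,0,0,0,-0.029,0]' |grep ee; python3 f.py; python3 -m creep '[0,0,-0.0008,0,0,0,-0.0016,0,0,0,-0.0024,0,0,0,-0.0024,0]' ; python3 f.py
```

```text
ee_pos: [615.8, -27.1, 200.2]
[ 6.1669e+02 -2.7150e+01  2.0156e+02  8.0000e-02 -6.0000e-02 -1.2800e+00
  2.0000e-02 -1.6000e-01 -0.0000e+00  1.5463e+02] t 36.22
t: 36.55
ee_pos: [616.7, -27.1, 199.4]
orientation: [0.69, 3.065, 0.0]
ft_force: [-0.7, 0.6, -0.5]
width: 17.7
grasp_force: 30.0
[ 6.1672e+02 -2.7150e+01  1.9941e+02  4.4000e-01  1.9000e-01 -1.0400e+00
  1.0000e-02 -1.7000e-01 -1.0000e-02  1.5464e+02] t 36.75
```

```bash
python3 -m creep '[0,0,-0.0008,0,0,0,-0.0016,0,0,0,-0.0024,0,0,0,-0.0029,0,0,0,-0.0029,0]' ; python3 f.py
```

```text
t: 37.17
ee_pos: [616.7, -27.0, 196.3]
orientation: [0.69, 3.065, 0.0]
ft_force: [0.6, 1.3, -0.1]
width: 17.6
grasp_force: 30.0
[ 6.1670e+02 -2.7000e+01  1.9634e+02  8.7000e-01  1.4400e+00 -1.1200e+00
  4.2000e-01 -3.6000e-01 -0.0000e+00  1.5464e+02] t 37.37
```

```bash
python3 -m creep '[0,0,0,-0.08,0,0,0,-0.165]' |grep ft; python3 f.py;  python3 -m creep '[0,0,-0.0001,-0.1,0,0,-0.0001,-0.2,0,0,-0.0002,-0.3,0,0,-0.0002,-0.383,0,0,-0.0002,-0.383]'; python3 f.py
```

```text
ft_force: [1.8, 1.3, -2.1]
[ 6.1681e+02 -2.6990e+01  1.9641e+02  1.3600e+00  2.5400e+00 -1.6800e+00
  5.4000e-01 -5.1000e-01  6.0000e-02  1.4511e+02] t 37.73
t: 38.15
ee_pos: [616.8, -27.2, 196.2]
orientation: [1.494, 2.763, 0.0]
ft_force: [1.0, 1.1, -3.4]
width: 18.0
grasp_force: 30.0
[ 6.1678e+02 -2.7190e+01  1.9625e+02  1.3900e+00  1.5800e+00 -1.9100e+00
  3.7000e-01 -6.0000e-01  5.0000e-02  1.2344e+02] t 38.35
```

```bash
python3 -m creep '[0,0,0,0.1,0,0,0.002,0.1,0,0,0.008,0.1,0,0,0.02,0.1,0,0,0.035,0.2,-0.01,-0.03,0.035,0.32,-0.025,-0.065,0.035,0.44,-0.045,-0.1,0.035,0.56,-0.06,-0.135,0.035,0.68,-0.08,-0.17,0.035,0.8]'|grep ee;  python3 -m creep '[-0.01,-0.03,0,0.12,-0.0259,-0.0544,0,0.24,-0.0259,-0.0544,0,0.36,-0.0259,-0.0544,0,0.48,-0.0259,-0.0544,0,0.527,-0.0259,-0.0544,0,0.527]'|grep ee; python3 f.py
```

```text
ee_pos: [537.1, -197.3, 232.6]
ee_pos: [511.5, -250.6, 232.4]
[ 5.1171e+02 -2.5011e+02  2.3200e+02 -9.0000e-02 -2.9000e-01 -1.4300e+00
  7.0000e-02 -1.3000e-01 -0.0000e+00  1.9883e+02] t 39.88
```

```bash
python3 -m creep '[-0.0011,-0.0009,-0.005,0.01,-0.0011,-0.0009,-0.03,0.01,-0.0011,-0.0009,-0.045,0.01,-0.0011,-0.0009,-0.06,0.01,-0.0011,-0.0009,-0.09,0.01,-0.0011,-0.0009,-0.12,0.01,-0.0011,-0.0009,-0.128,0.01,-0.0011,-0.0009,-0.129,0.01,-0.0011,-0.0009,-0.129,0.01]'|grep ee; python3 f.py
```

```text
ee_pos: [510.5, -250.7, 101.9]
[ 5.1100e+02 -2.5103e+02  1.0279e+02  2.6000e-01 -2.5000e-01 -1.2000e+00
  5.0000e-02 -1.3000e-01 -0.0000e+00  1.9953e+02] t 40.83
```

```bash
python3 -m creep '[0,0,-0.001,0,0,0,-0.0019,0,0,0,-0.0019,0]'|grep ft ; python3 -m creep '[0,0,0,0,0,0,0,0,0,0,0,0,0,0,0,0,0,0,0,0,0,0,0,0,0,0,0.01,0,0,0,0.04,0,0,0,0.08,0,0,0,0.12,0]' 1|grep ee; python3 -m creep '[0.01,0.03,0,-0.1,0.01,0.07,0,-0.2,0.028,0.11,0,-0.3,0.028,0.15,0,-0.4,0.028,0.19,-0.02,-0.435,0.028,0.2306,-0.05,-0.435,0.028,0.2306,-0.05,-0.435,0.028,0.2306,-0.05,-0.435]'
python3 f.py
python3 - <<'E'
from h import *
im,d,E=snap('top'); P=cloud(d,E); save('t7.png',im)
print('top bar',rect(P,d,(440,580),(-310,-190),(115,140),im.max(2)<90))
o=get_obs();print(o['t'],o['ee_pos'],yaw(o)%360)
im,d,E=snap('wrist'); save('w7.png',im); P=cloud(d,E)
print('block',rect(P,d,(430,600),(-60,40),(48,60)))
E
```

```text
ft_force: [0.0, -0.7, -1.4]
ee_pos: [509.8, -250.4, 221.6]
t: 42.58
ee_pos: [537.1, -18.1, 169.1]
orientation: [-0.142, -3.135, -0.0]
ft_force: [-1.3, -1.0, -0.4]
width: 87.6
grasp_force: 0.0
[ 5.3908e+02 -2.0820e+01  1.7104e+02  4.3000e-01 -2.9000e-01  2.0000e-02
  2.0000e-02 -1.8000e-01 -1.0000e-02  1.7464e+02] t 42.78
top bar (264, array([ 510. , -249.1,  127.2]), array([ 510.5, -249.5]), array([65.1, 16.1]), 17.8)
42.8333 [539.51735409 -21.80756208 171.50480515] 174.51210714648488
block (2605, array([559.8, -22.7,  55.6]), array([562. , -22.9]), array([19.9, 78. ]), 84.5)
```

```bash
python3 -m creep '[-0.002,0.0006,-0.04,0,-0.002,0.0006,-0.08,0,-0.002,0.0006,-0.12,0,-0.002,0.0006,-0.136,0,-0.002,0.0006,-0.136,0]' 1|grep ee; python3 -m creep '[0,0,0,0,0,0,0,0,0,0,0,0,0,0,0,0,0,0,0,0,0,0,0,0,0,0,0,0,0,0,0,0,0,0,0,0,0,0,0,0]' 0|grep width;  python3 -m creep '[0,0,0,0,0,0,0,0,0,0,0,0]'; python3 f.py
```

```text
ee_pos: [535.8, -20.8, 32.1]
width: 24.8
t: 44.38
ee_pos: [536.6, -19.7, 34.3]
orientation: [-0.148, -3.138, -0.0]
ft_force: [-0.1, 0.1, 0.1]
width: 19.7
grasp_force: 30.0
[ 5.366e+02 -1.966e+01  3.432e+01 -2.100e-01 -2.900e-01  9.400e-01
  1.000e-02 -1.100e-01 -1.000e-01  1.746e+02] t 44.58
```

```bash
python3 -m creep '[-0.0005,0,0,0,-0.001,0.0001,0,0,-0.0015,0.0001,0,0]'|grep ft;  python3 f.py; python3 -m creep '[-0.0005,0,0,0,-0.001,0.0001,0,0,-0.0015,0.0001,0,0]'|grep ft;  python3 f.py
```

```text
ft_force: [2.8, -0.1, -3.1]
[ 5.3552e+02 -1.9600e+01  3.4330e+01  3.1200e+00 -3.6000e-01 -3.3500e+00
  1.0000e-02 -6.0000e-01 -0.0000e+00  1.7461e+02] t 45.03
ft_force: [2.6, 0.0, -3.5]Traceback (most recent call last):
  File "f.py", line 4, in <module>
    cams.get_image('wrist'); o=get_obs(); a.append(np.r_[o['ee_pos'],o['ft_force'],o['moment'],yaw(o)%360])
    ~~~~~~~~~~~~~~^^^^^^^^^
ValueError: 200 camera calls are used up
```

The drag is now about 3 N, against 1.2 N before: light but definite. Drawing the block out.

```bash
python3 -m creep '[-0.003,0.0003,0,0,-0.006,0.0006,0,0,-0.009,0.0008,0,0,-0.012,0.0011,0,0,-0.015,0.0014,0,0,-0.018,0.0017,0,0,-0.021,0.002,0,0,-0.024,0.0023,0,0,-0.027,0.0025,0,0,-0.03,0.0028,0,0]';python3 -m creep '[-0.004,0.0004,0,0,-0.008,0.0008,0,0,-0.012,0.0011,0,0,-0.016,0.0015,0,0,-0.02,0.0019,0,0,-0.024,0.0023,0,0,-0.024,0.0023,0,0,-0.024,0.0023,0,0]'
```

```text
t: 46.17
ee_pos: [503.0, -16.6, 34.3]
orientation: [-0.148, -3.137, -0.0]
ft_force: [-0.0, 0.1, -2.3]
width: 19.9
grasp_force: 30.0
t: 46.83
ee_pos: [478.4, -14.3, 34.3]
orientation: [-0.148, -3.136, -0.0]
ft_force: [-3.6, 0.1, 3.6]
width: 20.1
grasp_force: 30.0
```

```bash
python3 -m creep '[0,0,0,0,0,0,0,0,0,0,0,0,0,0,0,0,0,0,0,0,0,0,0.01,0,0,0,0.04,0,0,0,0.08,0,0,0,0.12,0,0,0,0.15,0]' 1; python3 -m creep '[0,0,0.03,0,0,0,0.03,0,0,0,0.03,0,0,0,0.03,0]'; python3 -c "
from workcell import ticket
print(ticket.close_job())"
```

```text
t: 47.67
ee_pos: [480.1, -14.4, 187.8]
orientation: [0.148, 3.136, -0.0]
ft_force: [1.6, 0.1, -0.6]
width: 83.3
grasp_force: 0.0
t: 48.0
ee_pos: [479.1, -14.4, 214.3]
orientation: [-0.148, -3.138, -0.0]
ft_force: [-0.6, -0.2, 0.1]
width: 87.9
grasp_force: 0.0
the job is handed in; nothing more can be done
None
```

Job handed in at 48 s: the screw is set to about 3 N of drag on the block, the driver is back in its wooden block, and the block is drawn clear and released on the granite; the camera calls had run out, so I did not see how it finally lies.

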